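Put the cleaned gas burner back together

TASK

The gas burner has been washed and must go back together: set the loose burner cap on the brass burner crown so that it is seated and level, then put the cast pan grate back so that it lies flat and square, fully down in the recess round the burner. Set both down gently, do not drop them, and leave the oil bottle, the pepper mill, the steel shaker and the red jar standing where they are.

Things in the scene. Friction and masses are not known exactly. Their poses are not given: they have to be found in the camera images.
- burner: Fixed stainless burner module, 250 (x) x 210 (y) x 56 mm high, two black gas taps on its -x face. Origin: centre of its underside, z up. Its top has a rectangular recess, 196 (x) x 156 (y) mm at the floor, which is level, 40 mm above the origin. The recess walls are upright for 10 mm, then flare outward at 45 degrees to the module's top.
- crown (a point): Centre of the burner crown's rim, 60 mm straight above the burner's origin. The crown is a fixed open brass ring standing at the centre of the recess: outer diameter 84 mm, bore 64 mm, flat level rim 20 mm above the recess floor.
- cap: Loose black burner cap, 0.2 to 0.4 kg, round. Origin: centre of its underside, z up. From below: spigot of diameter 58 mm (z 0 to 7 mm) that enters the crown's bore; flange of diameter 100 mm (z 7 to 15 mm) that rests on the crown's rim, so the seated origin is 53 mm above the burner's; brass lifting boss of diameter 26 mm (z 15 to 33 mm). It starts standing on its spigot on the counter.
- grate: Loose dark cast pan grate, 190 (x) x 150 (y) x 68 mm high, 0.45 to 0.8 kg, balanced about its z axis. Origin: centre of its underside, z up; starts upright on the counter. Its bottom frame (bars 12 x 12 mm) fits the recess with 3 mm play a side, long side along the burner's x, either way round. Seated, its origin is 40 mm above the burner's and its top bars clear the cap by 8 mm.
- bar (a point): Middle of the grate's top centre bar, a good place to grasp: on the grate's z axis, 61 mm above its origin. The bar is 14 mm wide, z 54 to 68 mm, and runs along the grate's x over its full length; two cross bars 12 mm wide run along y at x = +62 and -62 mm, at the same height.
- bottle: Green glass oil bottle, diameter 58 mm, 190 mm tall, loose, standing close to the cap. Origin: centre of its underside. Leave alone.
- mill: Dark wooden pepper mill, diameter 56 mm, 150 mm tall, loose, standing close to the cap on the side away from the bottle. Origin: centre of its underside. Leave alone.
- shaker: Plain steel shaker, a cylinder of diameter 56 mm, 120 mm tall, loose, standing beyond the short +x side of the grate. Origin: centre of its underside. Leave alone.
- jar: Red jar with a steel lid, diameter 64 mm, 110 mm tall, loose, standing just beside the burner's +y long side. Origin: centre of its underside. Leave alone.
Things that resemble listed ones, but are neither listed nor needed, are in the scene too. What is shaped like the grate but purple or turquoise is not meant.

How it is judged:
By the outcome, as a careful person would: the job done as asked, in the order asked, and still so for the second after the job is handed in, with the robot touching nothing.
It also fails if it takes over 72 s, if anything falls off the work surface, if the arm or the gripper's body presses on something with over 40 N, if the wrist force passes 120 N, or if a joint passes its speed limit or range.

ROBOT

A 6-joint arm with a two-finger parallel gripper is mounted at the origin on the work surface. World frame = base frame: x ahead of the robot, y to its left, z up, the work surface at z = 0. Lengths are in m, angles in degrees, forces in N, time in s.
With the tool pointing down it reaches from about 0.4 to 0.825 m from the base axis. Payload 7 kg.
Tool frame: the origin (TCP) lies midway between the tips of the shut fingers; the grasp point (between the pads) lies 19 mm behind it; z points along the fingers, y is the line along which they close (so a half turn about z gives the same grasp; the last joint's range is limited). The gripper opens to 88 mm and grips with 3 to 60 N. Pads are 19 mm wide; open, the fingers measure 130 mm over their backs; the gripper's body (78 mm by 193 mm) begins 47 mm behind the grasp point.
Start: joints at [91.45, 20.546, 0.682, 0, -70.136, -16.507], TCP at [0.175, 0.652, 0.227] pointing down, gripper open.
Joint ranges: [-176.03, 176.03], [-82.01, 121.73], [-58.28, 71.71], [-173.87, 95.51], [-174.79, -0.11], [-173.66, 173.66]. Speed limits (degrees/s): [136.94, 136.94, 172.46, 180, 180, 180].

INTERFACE

Orientations are given as a 3x3 rotation matrix whose columns are the frame's x, y, z axes.
In Python, from rig import robot gives the robot as it stands. Calls block until the motion is done:
- robot.goto(position, orientation): joint-space move of the TCP to a pose.
- robot.servo_line(position, ori=None, speed=0.15): straight line of the TCP; ori=None keeps the orientation; speed is the mean speed in m/s.
- robot.movej(angles): joint-space move.
- robot.move_gripper(opening): opening from 0.0 (shut) to 1.0 (fully open); the grip force is fixed at half the most; returns when the fingers have stopped.
- robot.dwell(seconds).
- robot.ik(position, orientation): joint angles nearest the present ones, or None.
- robot.grab_frame(name): name is "scene" or "top"; returns (picture, depth): 420x560x3 uint8, red, green, blue; 420x560 float32, m along the optical axis (not along the pixel's ray), 0 where there is no reading.
- robot.camera_info(name): a dict with "vfov" (degrees; the focal length in pixels is half the picture's height over the tangent of half this angle, whatever the lens; pixels are square), "cx", "cy" (the principal point, pixels), "view" (4x4, takes a point from world to camera coordinates). Camera axes: x right, y down, z forward; pixel columns grow to the right and rows downward; lengths in m; the calibration is good to about 2 mm. A picture is of the moment at which its call begins. camera_info takes no time and is no camera call.
A pose or a line that the arm cannot do raises robot.Unreachable and nothing moves.
- robot.job_done(): hands the job in; it is judged then, once.
Readings, each from a call of its own:
- robot.read_t(): time.
- robot.read_qpos(): joint angles.
- robot.read_qvel(): joint speeds.
- robot.read_effort(): joint torques, N m.
- robot.read_position(): TCP position.
- robot.read_tcp_rot(): TCP orientation.
- robot.read_force(): force on the tool from outside, world axes, zero at the start.
- robot.read_ft_torque(): the same for the moment, N m.
- robot.read_grip_width(): opening from 0.0 (shut) to 1.0 (fully open).
- robot.read_finger_force(): force on a finger pad.
Only numpy, scipy, OpenCV 4.12 (cv2) and the standard library are available. Lean on these libraries where they do the work, as an engineer would, in place of code of your own. Each camera call takes 0.05 s, during which the arm holds its last target. There are 200 camera calls.

## Working session

There is one attempt and no reset: what is moved stays moved. The work goes in short steps, each a Python script; the robot and the scene stay as the last script left them, time stands still between calls to the robot, and variables do not carry over. Pictures are saved under pics/ and viewed, at most 10 in all, crops included, and the job is handed in when it is done.

```bash
mkdir -p pics; ls; cat > h.py <<'E'
import numpy as np, cv2
from rig import robot
def cam(n):
    c=robot.camera_info(n); f=210/np.tan(np.radians(c["vfov"])/2); return f,c["cx"],c["cy"],np.array(c["view"])
def ray(n,px):
    f,cx,cy,V=cam(n); R=V[:3,:3]; o=-R.T@V[:3,3]
    px=np.atleast_2d(px).astype(float)
    d=np.c_[(px[:,0]-cx)/f,(px[:,1]-cy)/f,np.ones(len(px))]@R
    return o,d
def onplane(n,px,z):
    o,d=ray(n,px); return o+d*((z-o[2])/d[:,2])[:,None]
def cloud(n,dep):
    v,u=np.mgrid[:420,:560]; o,d=ray(n,np.c_[u.ravel(),v.ravel()])
    return (o+d*dep.reshape(-1,1)).reshape(420,560,3)
def proj(n,p):
    f,cx,cy,V=cam(n); q=np.atleast_2d(p)@V[:3,:3].T+V[:3,3]; return np.c_[f*q[:,0]/q[:,2]+cx,f*q[:,1]/q[:,2]+cy]
E
python3 - <<'E'
from h import *
for n in("scene","top"):
    p,d=robot.grab_frame(n); np.savez(f"pics/{n}0.npz",p=p,d=d); cv2.imwrite(f"pics/{n}0.png",p[:,:,::-1])
    print(n,robot.camera_info(n),(d>0).mean())
E
```

```text
pics
scene {'vfov': 42.77867670059263, 'cx': 285.08808047097955, 'cy': 209.00378541598735, 'view': array([[ 0.41934234,  0.90764756, -0.0181083 , -0.19985772],
       [ 0.48933493, -0.24278885, -0.83761859, -0.17854287],
       [-0.76465896,  0.34238792, -0.5459553 ,  1.84584969],
       [ 0.        ,  0.        ,  0.        ,  1.        ]])} 0.9812542517006803
top {'vfov': 53.84623460843144, 'cx': 278.292908714761, 'cy': 209.02733810345762, 'view': array([[-0.00879174, -0.99994382,  0.00592159, -0.00564397],
       [-0.99048961,  0.00789517, -0.13736085,  0.44848851],
       [ 0.13730638, -0.00707291, -0.99050337,  1.09986326],
       [ 0.        ,  0.        ,  0.        ,  1.        ]])} 0.9960799319727891
```

View pics/top0.png

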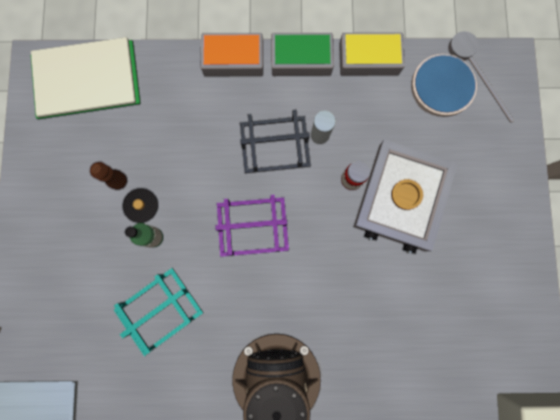

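View pics/scene0.png

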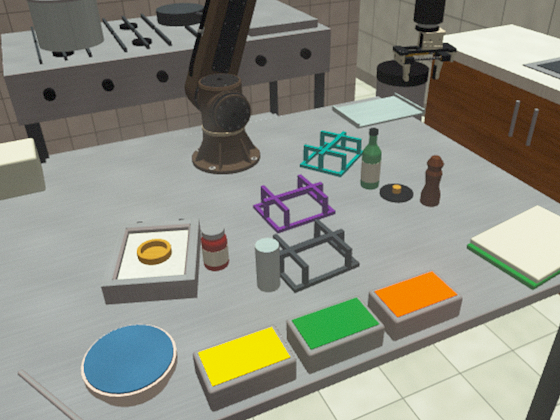

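The top view shows these things that could be taken for the grate:
- (275,143): dark grey. This one matches the description.
- (253,226): purple, not meant.
- (158,310): turquoise, not meant.

The cap is the black disc with the brass boss at (140,205), between the mill (108,175) and the bottle (145,235). The burner is at (405,195) with its taps towards the robot, the jar at (356,175) and the shaker at (323,125). Next I'll measure and check these in one close crop.

```bash
cat > m.py <<'E'
from h import *
z=np.load("pics/top0.npz"); p,d=z["p"],z["d"]; C=cloud("top",d); hsv=cv2.cvtColor(p,cv2.COLOR_RGB2HSV)
def box(x0,y0,x1,y1):
    m=np.zeros((420,560),bool); m[y0:y1,x0:x1]=1; return m
def mid(m): v,u=np.nonzero(m); return np.c_[u,v]
cnt=lambda m:cv2.connectedComponentsWithStats(m.astype(np.uint8))
H,S,V=hsv[...,0],hsv[...,1],hsv[...,2]
# crown
m=(H>10)&(H<28)&(S>120)&box(380,170,430,215); q=mid(m)
P=onplane("top",cv2.convexHull(q.astype(np.int32))[:,0],.06)
e=cv2.minEnclosingCircle(P[:,:2].astype(np.float32)); el=cv2.fitEllipse(P[:,:2].astype(np.float32))
print("crown",e,el,"zmed",np.percentile(C[m][:,2],[10,50,90]))
# burner floor white
m=(V>190)&(S<40)&box(355,140,455,255); r=cv2.minAreaRect(onplane("top",mid(m),.04)[:,:2].astype(np.float32)); print("floor",r,np.median(C[m][:,2]))
# burner top via depth
m=(C[...,2]>.046)&box(350,135,460,260)&(C[...,2]<.066); n,l,s,c=cnt(m); i=1+np.argmax(s[1:,4]); r=cv2.minAreaRect(C[l==i][:,:2].astype(np.float32)); print("module",r)
# cap
m=(V<60)&box(118,183,162,225)&(C[...,2]<.03); n,l,s,c=cnt(m); i=1+np.argmax(s[1:,4]); h=cv2.convexHull(mid(l==i).astype(np.int32))[:,0]
P=onplane("top",h,.015); print("cap",cv2.fitEllipse(P[:,:2].astype(np.float32)),cv2.minEnclosingCircle(P[:,:2].astype(np.float32)))
m=(H>8)&(H<28)&(S>120)&(V>90)&box(125,190,155,220); print("boss",onplane("top",mid(m).mean(0),.033),m.sum(),np.median(C[m][:,2]))
# grate
m=(C[...,2]>.05)&(C[...,2]<.085)&box(230,100,315,185)&(V<95); P=C[m]; print("grate top n",m.sum(),np.median(P[:,2]))
print(cv2.minAreaRect(P[:,:2].astype(np.float32)))
m=(C[...,2]>.004)&(C[...,2]<.03)&box(230,100,315,185)&(V<95); P=onplane("top",mid(m),.012);print("frame",m.sum(),cv2.minAreaRect(P[:,:2].astype(np.float32)))
for nme,b,z0 in(("shaker",(305,100,340,150),.12),("jar",(340,155,375,195),.11),("mill",(85,155,132,192),.15),("bottle",(120,222,168,250),.19)):
    m=box(*b)&(C[...,2]>z0-.012)&(C[...,2]<z0+.012); print(nme,m.sum(),C[m].mean(0) if m.any() else None)
a=cv2.resize(p[90:260,80:330],None,fx=3.2,fy=3.2,interpolation=cv2.INTER_CUBIC);cv2.imwrite("pics/c1.png",a[:,:,::-1])
E
python3 m.py
```

```text
crown ((0.4820098876953125, -0.35423487424850464), 0.04039794206619263) ((0.4823175072669983, -0.3540901243686676), (0.07629397511482239, 0.08032315969467163), 24.122133255004883) zmed [0.0398552  0.04411801 0.06069359]
floor ((0.48394161462783813, -0.3569686710834503), (0.15126125514507294, 0.19125773012638092), 70.3783187866211) 0.04036349835317177
module ((0.47382020950317383, -0.3542950749397278), (0.21159330010414124, 0.2702837586402893), 70.56649017333984)
cap ((0.4647448658943176, 0.37379780411720276), (0.09300198405981064, 0.09480435401201248), 135.6662139892578) ((0.46412819623947144, 0.3743312954902649), 0.04791198670864105)
boss [[0.4653938  0.37391679 0.033     ]] 96 0.03153620941959889
grate top n 744 0.06721651488672109
((0.6381700038909912, -0.008775405585765839), (0.14936669170856476, 0.20160534977912903), 5.658191680908203)
frame 666 ((0.6383879780769348, -0.010508976876735687), (0.149457186460495, 0.20672588050365448), 5.874776840209961)
shaker 369 [ 0.66463183 -0.13029614  0.11928409]
jar 383 [ 0.53374343 -0.2168621   0.10903263]
mill 174 [0.53529768 0.4402659  0.14562829]
bottle 119 [0.37526878 0.33573835 0.18864238]
```

View pics/c1.png

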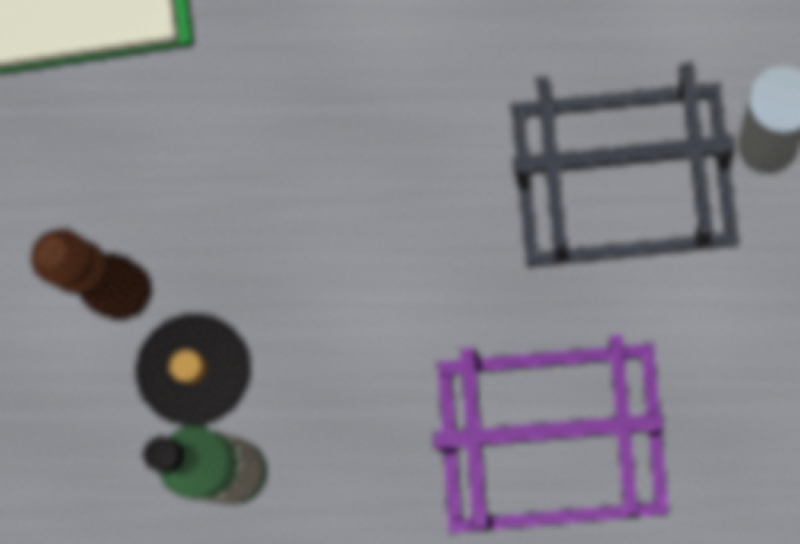

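The crop confirms it: the grate is the dark grey one, its centre bar near-horizontal in the picture and the shaker off its right end. The cap is at crop (193,368), between the mill (upper left) and the bottle (below). I'll refine with the rim and bar points in both views.

```bash
python3 - <<'E'
from h import *
for n in("top","scene"):
    z=np.load("pics/%s0.npz"%n) if n=="top" else None
    if n=="scene": p,d=np.load("pics/scene0.npz").values()
    else: p,d=z["p"],z["d"]
    C=cloud(n,d); X,Y,Z=C[...,0],C[...,1],C[...,2]; hsv=cv2.cvtColor(p,cv2.COLOR_RGB2HSV); H,S,V=[hsv[...,i] for i in range(3)]
    near=lambda x,y,r:np.hypot(X-x,Y-y)<r
    pc=lambda m:np.argwhere(m)[:,::-1].astype(float)
    ax=lambda a:(np.array([np.cos(a),np.sin(a)]),np.array([-np.sin(a),np.cos(a)]))
    print(n)
    m=near(.482,-.354,.055)&(Z>.055)&(Z<.066); P=onplane(n,pc(m),.06)[:,:2]
    print(" crown depth",P.mean(0).round(4),cv2.fitEllipse(cv2.convexHull(P.astype(np.float32))),Z[m].mean())
    br=(H>8)&(H<28)&(S>100)&(V>80)
    m=near(.465,.374,.03)&br&(Z>.027); print(" boss",onplane(n,pc(m),.033).mean(0).round(4),m.sum(),Z[m].mean())
    m=near(.465,.374,.058)&(V<70)&(Z<.025)&(Z>.004); P=onplane(n,pc(m),.015)[:,:2]; print(" cap",cv2.fitEllipse(cv2.convexHull(P.astype(np.float32))))
    # floor walls
    m=near(.482,-.354,.14)&(Z>.036)&(Z<.0445)&(S<50); P=C[m][:,:2]; print(" floor",cv2.minAreaRect(P.astype(np.float32)))
    m=near(.482,-.354,.17)&(Z>.051)&(Z<.061)&(S<60)&~near(.482,-.354,.05); l=cv2.connectedComponentsWithStats(m.astype(np.uint8)); i=1+np.argmax(l[2][1:,4]); P=onplane(n,pc(l[1]==i),.056)[:,:2]; print(" module",cv2.minAreaRect(P.astype(np.float32)))
    a=np.radians(-84.3); c=np.array([.638,-.006])
    m=near(*c,.13)&(Z>.06)&(Z<.076)&(V<110)&~near(.6646,-.1303,.033); P=onplane(n,pc(m),.068)[:,:2]
    for _ in range(4):
        u,v=ax(a); q=(P-c)@np.c_[u,v]
        b=(abs(q[:,1])<.012)&(abs(q[:,0])<.09); k=np.polyfit(q[b,0],q[b,1],1)
        f=(abs(q[:,1])>.02)&(abs(q[:,1])<.07); L=f&(abs(q[:,0]+.062)<.015);R=f&(abs(q[:,0]-.062)<.015)
        kl=np.polyfit(q[L,1],q[L,0],1); kr=np.polyfit(q[R,1],q[R,0],1)
        c=c+v*k[1]+u*(kl[1]+kr[1])/2; a+=np.arctan(k[0])
    print(" grate",c.round(4),np.degrees(a).round(2),"cross sep",kr[1]-kl[1],"slopes",np.degrees(kl[0]),np.degrees(kr[0]),b.sum(),L.sum(),R.sum(),"ext",q[b,0].min(),q[b,0].max())
E
```

```text
top
 crown depth [ 0.4816 -0.3561] ((0.48186802864074707, -0.35599690675735474), (0.08193080127239227, 0.08361654728651047), 11.877632141113281) 0.059443663987607503
 boss [0.4641 0.3737 0.033 ] 74 0.0323666622421007
 cap ((0.46458131074905396, 0.3736952543258667), (0.09407530725002289, 0.09559022635221481), 150.75379943847656)
 floor ((0.4765586853027344, -0.32323187589645386), (0.2193160504102707, 0.2356148213148117), 71.00447845458984)
 module ((0.48180851340293884, -0.3563884198665619), (0.210917130112648, 0.25079408288002014), 70.47396087646484)
 grate [ 6.367e-01 -5.000e-04] -84.16 cross sep 0.12325384373908962 slopes 0.3725219007073658 0.5241064733880972 401 143 146 ext -0.08893006238355543 0.08941755222143542
scene
 crown depth [ 0.492  -0.3607] ((0.4914587140083313, -0.3596527874469757), (0.08295263350009918, 0.08880395442247391), 90.6646499633789) 0.058340782269869544
 boss [0.4726 0.3677 0.033 ] 41 0.030211534850733534
 cap ((0.47177210450172424, 0.367237389087677), (0.09624502807855606, 0.1014355793595314), 44.99501419067383)
 floor ((0.5066345930099487, -0.3362802267074585), (0.21594657003879547, 0.23290900886058807), 71.24246215820312)
 module ((0.4914076328277588, -0.3603270947933197), (0.21090151369571686, 0.25752225518226624), 70.53695678710938)
 grate [ 0.6466 -0.0063] -84.28 cross sep 0.12331994085256096 slopes 0.05388875725234132 0.22674343805938937 369 141 149 ext -0.08961750151416908 0.08969554308156649
```

The two views differ by a constant (~10, -5) mm. I'll make the first move to a hover over the cap and use the known TCP, the robot base and the table plane to see which view is right.

```bash
cat >> h.py <<'E'
def Rd(deg):
    a=np.radians(deg); x=np.array([np.cos(a),np.sin(a),0]); z=np.array([0,0,-1.]); return np.c_[x,np.cross(z,x),z]
def best(pos,degs):
    q0=np.array(robot.read_qpos()); o=[]
    for g in degs:
        q=robot.ik(pos,Rd(g))
        if q is not None: o.append((np.abs(np.array(q)-q0).max(),g,np.round(q,1)))
    return sorted(o,key=lambda t:t[0])
def shot(tag):
    for n in("scene","top"):
        p,d=robot.grab_frame(n); np.savez(f"pics/{n}{tag}.npz",p=p,d=d); cv2.imwrite(f"pics/{n}{tag}.png",p[:,:,::-1])
E
python3 - <<'E'
from h import *
P=[.465,.372,.255]
b=best(P,[33,213]); print(b)
robot.goto(P,Rd(b[0][1])); print(robot.read_t(),robot.read_position()); shot(1)
for n in("top","scene"):
    z0=np.load(f"pics/{n}0.npz"); z1=np.load(f"pics/{n}1.npz"); C0=cloud(n,z0["d"]); C=cloud(n,z1["d"])
    ch=(abs(z0["d"]-z1["d"])>.02)&(np.hypot(C[...,0]-.465,C[...,1]-.372)<.13)&(C[...,2]>.2)
    R=Rd(b[0][1]); q=(C[ch]-np.array(robot.read_position()))@R  # tool frame
    print(n,ch.sum(),"zt",np.percentile(q[:,2],[1,50,99]))
    for lo,hi in((-.03,.01),(-.06,-.03),(-.09,-.066),(-.12,-.09)):
        s=q[(q[:,2]>lo)&(q[:,2]<hi)]
        if len(s)>5: print("  ",lo,len(s),"x",np.percentile(s[:,0],[2,50,98]).round(4),"y",np.percentile(s[:,1],[2,50,98]).round(4))
    # table plane
    for px in((60,330),(180,190),(330,320),(450,300),(200,170),(330,250),(230,300)):
        print("  ",px,C0[px[1]-3:px[1]+4,px[0]-3:px[0]+4,2].mean().round(4),end="")
    # base bottom flange
    m=(C0[...,2]>.003)&(C0[...,2]<.03)&(np.hypot(C0[...,0],C0[...,1])<.14); s=C0[m]
    print("\n  base",m.sum(),s[:,:2].min(0),s[:,:2].max(0),cv2.minEnclosingCircle(s[:,:2].astype(np.float32)))
E
```

```text
[(np.float64(82.05688307875869), 33, array([ 57.4,  12.1,  -7.3,   0. , -70.6,  65.6])), (np.float64(97.94311692124131), 213, array([  57.4,   12.1,   -7.3,    0. ,  -70.6, -114.4]))]
1.5917 [0.46477365 0.37248273 0.2549144 ]
top 8231 zt [-0.41687209 -0.26172774 -0.07161675]
   -0.03 43 x [-0.0137 -0.0117  0.0056] y [-0.0597 -0.0483 -0.0439]
   -0.06 21 x [-0.0137 -0.0094 -0.0017] y [-0.053  -0.0469 -0.0437]
   -0.09 595 x [-0.041  -0.0326  0.0333] y [-0.0827  0.008   0.0836]
   -0.12 1932 x [-0.0407 -0.0143  0.0324] y [-0.095   0.0263  0.0952]
   (60, 330) -0.0005   (180, 190) -0.0007   (330, 320) 0.0233   (450, 300) 0.0005   (200, 170) -0.0006   (330, 250) -0.0002   (230, 300) -0.0009
  base 2136 [-0.0966986  -0.13779763] [0.13913311 0.1381527 ] ((8.648492075735703e-05, -0.0002707767707761377), 0.1398368626832962)
scene 4082 zt [-0.31314805 -0.17664442 -0.00572654]
   -0.03 168 x [-0.0125  0.0023  0.0113] y [-0.0548  0.057   0.0658]
   -0.06 110 x [-0.0102  0.0046  0.0113] y [-0.0577  0.064   0.0706]
   -0.09 452 x [-0.0363  0.0226  0.0381] y [-0.0828  0.0849  0.0974]
   -0.12 709 x [-0.0368  0.0094  0.0379] y [-0.0843  0.043   0.1012]
   (60, 330) -0.0008   (180, 190) -0.0016   (330, 320) 0.0606   (450, 300) 0.058   (200, 170) 0.0026   (330, 250) -0.0014   (230, 300) -0.0006
  base 945 [-0.09460376 -0.13641956] [0.12747035 0.13796312] ((0.009245322085916996, 0.0007717758417129517), 0.13754664361476898)
```

View pics/scene1.png

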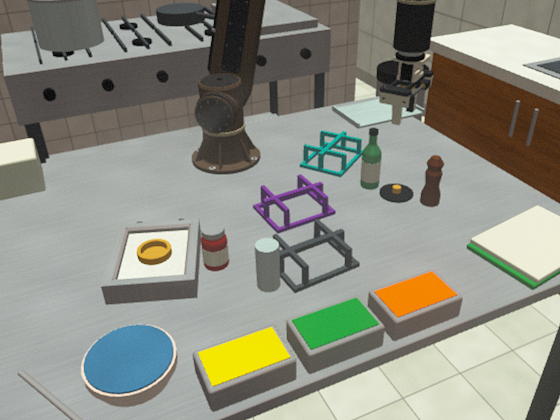

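Hovering over the cap after 1.6 s. The gripper is at scene (400,95), above the cap at (396,192). The robot base is a reference at a known place, so I'll fit its flange circle in both views.

```bash
python3 - <<'E'
from h import *
from scipy.optimize import least_squares
for n in("top","scene"):
  for k in "01":
    z=np.load(f"pics/{n}{k}.npz"); p,d=z["p"],z["d"]; C=cloud(n,d); g=cv2.cvtColor(p,cv2.COLOR_RGB2GRAY).astype(np.float32)
    r=np.hypot(C[...,0],C[...,1])
    print(n,k,[(rr,np.median(C[...,2][(abs(r-rr)<.004)&(C[...,2]<.06)]).round(4)) for rr in(.07,.08,.09,.1,.11,.12)])
    for zf in (0.0,.012):
      pts=[]
      rs=np.arange(.06,.16,.0005)
      for t in np.radians(np.arange(0,360,4)):
        w=np.c_[rs*np.cos(t),rs*np.sin(t),np.full(len(rs),zf)]; q=proj(n,w).astype(np.float32)
        if (q<2).any() or (q[:,0]>557).any() or (q[:,1]>417).any(): continue
        s=cv2.remap(g,q[:,:1],q[:,1:],cv2.INTER_LINEAR).ravel(); s=cv2.GaussianBlur(s[:,None],(1,9),0).ravel()
        i=np.argmax(np.gradient(s)); 
        if np.gradient(s)[i]>1.: pts.append((np.degrees(t),rs[i]))
      pts=np.array(pts); a=np.radians(pts[:,0]); xy=np.c_[np.cos(a),np.sin(a)]*pts[:,1:]
      f=least_squares(lambda v:np.hypot(xy[:,0]-v[0],xy[:,1]-v[1])-v[2],[0,0,.11],loss="soft_l1",f_scale=.001)
      print("  zf",zf,len(pts),f.x.round(4),"res",np.median(abs(f.fun)).round(4),"ang",pts[::5,0],(pts[::5,1]*1000).round(0))
E
```

```text
top 0 [(0.07, np.float64(nan)), (0.08, np.float64(0.018)), (0.09, np.float64(0.0134)), (0.1, np.float64(0.0135)), (0.11, np.float64(0.0129)), (0.12, np.float64(-0.0001))]
  zf 0.0 64 [-3.100e-03  1.000e-04  1.184e-01] res 0.0004 ang [  0.  20.  40.  60.  80. 100. 120. 244. 264. 284. 304. 324. 344.] [117. 116. 117. 117. 118. 118. 121. 120. 118. 118. 117. 117. 116.]
  zf 0.012 63 [0.     0.0002 0.1172] res 0.0005 ang [  0.  20.  40.  60.  80. 100. 120. 248. 268. 288. 308. 328. 348.] [118. 118. 118. 118. 117. 117. 118. 117. 117. 118.  94. 118. 118.]
top 1 [(0.07, np.float64(0.0535)), (0.08, np.float64(0.0204)), (0.09, np.float64(0.0135)), (0.1, np.float64(0.0133)), (0.11, np.float64(0.0131)), (0.12, np.float64(-0.0))]
  zf 0.0 64 [-2.400e-03 -1.000e-04  1.177e-01] res 0.001 ang [  0.  20.  40.  60.  80. 100. 120. 244. 264. 284. 304. 324. 344.] [117. 116. 117. 117. 118.  72. 121. 119. 122. 117.  87. 117. 116.]
  zf 0.012 63 [ 0.0011 -0.0003  0.1162] res 0.001 ang [  0.  20.  40.  60.  80. 100. 120. 248. 268. 288. 308. 328. 348.] [118. 118. 118. 118.  62.  72. 118. 117. 122. 102.  86. 118
[... 609 characters left out ...]
38. 137. 136.]
scene 1 [(0.07, np.float64(0.0489)), (0.08, np.float64(0.0349)), (0.09, np.float64(0.0189)), (0.1, np.float64(0.013)), (0.11, np.float64(0.0112)), (0.12, np.float64(0.0028))]
  zf 0.0 74 [-0.0079 -0.0017  0.1211] res 0.0019 ang [  0.  20.  40.  60.  80. 100. 120. 204. 224. 244. 264. 284. 304. 324.
 344.] [114. 113. 115.  82. 115. 120. 138. 141. 131. 123. 120. 120. 119. 118.
 116.]
  zf 0.012 82 [ 0.0104 -0.0067  0.1225] res 0.0044 ang [  0.  20.  40.  60.  80. 100. 120. 156. 180. 212. 232. 252. 272. 292.
 312. 332. 352.] [136. 131. 123. 114. 112. 110. 131. 156. 154. 122. 118. 120. 124. 132.
 138. 137. 135.]
  return _methods._mean(a, axis=axis, dtype=dtype,
  ret = ret.dtype.type(ret / rcount)
```

The top view puts the base flange at (0.000, 0.000), r 117 mm, and gives the module as 251x211 mm, so I trust the top camera. Now I'll grasp the cap by its boss, with the body's narrow side towards the bottle and mill.

```bash
python3 - <<'E'
from h import *
x,y=.4643,.3737
robot.servo_line([x,y,.10],speed=.15); robot.servo_line([x,y,.019],speed=.06)
print("F",np.round(robot.read_force(),2)); robot.move_gripper(.15)
print("w mm",robot.read_grip_width()*88,"pad",robot.read_finger_force(),"F",np.round(robot.read_force(),2),robot.read_t())
robot.servo_line([x,y,.06],speed=.06); print("F",np.round(robot.read_force(),2),"T",np.round(robot.read_ft_torque(),3),robot.read_grip_width()*88)
robot.servo_line([x,y,.26],speed=.2)
P=[.4816,-.3560,.26]
b=best(P,[-19.5,160.5,70.5,-109.5]); print(b)
print(robot.read_t()); shot(2)
E
```

```text
F [0.26 0.4  0.02]
w mm 25.15146003474304 pad 29.999976754188538 F [ 0.03 -0.1   0.21] 5.3833
F [-0.87 -0.86 -3.08] T [-0.057 -0.001 -0.004] 25.414884651787272
[(np.float64(75.39500354053757), -109.5, array([-17.8,  12.3,  -6.4,   0. , -71.3,  -1.7])), (np.float64(75.3950035405376), -19.5, array([-17.8,  12.3,  -6.4,   0. , -71.3,  88.3])), (np.float64(157.10583675120373), 160.5, array([-17.8,  12.3,  -6.4,   0. , -71.3, -91.7]))]
7.3667
```

View pics/scene2.png

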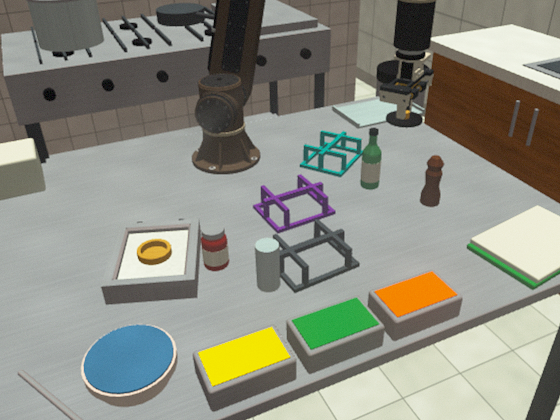

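The cap is held: width 25 mm, about 0.3 kg, hanging at scene (404,119). Next I carry it to a low hover over the crown and measure it against the crown in the same images.

```bash
cat > cap.py <<'E'
from h import *
def meas(tag):
    T=np.array(robot.read_position()); out={}
    for n in("top","scene"):
        z=np.load(f"pics/{n}{tag}.npz"); p,d=z["p"],z["d"]; C=cloud(n,d); V=p.max(2)
        zt=T[2]-.019+.015
        m=(np.hypot(C[...,0]-T[0],C[...,1]-T[1])<.07)&(abs(C[...,2]-zt)<.007)&(V<90)
        P=C[m]; P2=onplane(n,np.argwhere(m)[:,::-1],zt)[:,:2]
        if len(P)<8: print(n,"few",len(P)); continue
        h=cv2.convexHull(P2.astype(np.float32)); q=P-P.mean(0); pl=np.linalg.lstsq(np.c_[q[:,:2],np.ones(len(q))],q[:,2],rcond=None)[0]
        from scipy.optimize import least_squares
        hh=h[:,0]; f=least_squares(lambda v:np.hypot(hh[:,0]-v[0],hh[:,1]-v[1])-.05,T[:2],loss="soft_l1",f_scale=.002)
        print(n,len(P),"tilt deg",np.degrees(np.arctan(pl[:2])).round(1),"z",np.median(P[:,2]).round(4),"circ50",(f.x).round(4),"res",abs(f.fun).mean().round(4),"free ell",np.round(cv2.fitEllipse(h)[0],4),np.round(cv2.fitEllipse(h)[1],4),"minus TCP",(f.x-T[:2]).round(4))
E
python3 - <<'E'
from cap import *
meas(2)
R=Rd(-19.5)
robot.goto([.4816,-.3560,.26],R); robot.servo_line([.4816,-.3560,.105],speed=.12); print(robot.read_t(),robot.read_position())
shot(3); meas(3)
a=np.load("pics/scene3.npz")["p"][150:320,70:270]; b=np.load("pics/top3.npz")["p"][125:265,330:480]
a=cv2.resize(a,(400,340),interpolation=3); b=cv2.resize(b,(365,340),interpolation=3); cv2.imwrite("pics/c3.png",np.hstack([a,b])[:,:,::-1])
E
```

```text
top 639 tilt deg [-0.1 -0. ] z 0.2538 circ50 [0.4653 0.3733] res 0.0011 free ell [0.4633 0.3683] [0.0883 0.0974] minus TCP [0.0014 0.0002]
scene 362 tilt deg [-0.5  0.2] z 0.252 circ50 [0.4749 0.3641] res 0.0017 free ell [0.474  0.3649] [0.0976 0.1072] minus TCP [ 0.0111 -0.0091]
11.4917 [ 0.48213908 -0.35621949  0.10583664]
top 113 tilt deg [0.7 2.6] z 0.1017 circ50 [ 0.4903 -0.3517] res 0.0074 free ell [ 0.4518 -0.3681] [0.0284 0.0382] minus TCP [0.0083 0.0045]
scene 556 tilt deg [-0.2 -0.1] z 0.1007 circ50 [ 0.491  -0.3607] res 0.0012 free ell [ 0.4912 -0.3607] [0.0975 0.1035] minus TCP [ 0.009  -0.0046]
```

View pics/c3.png

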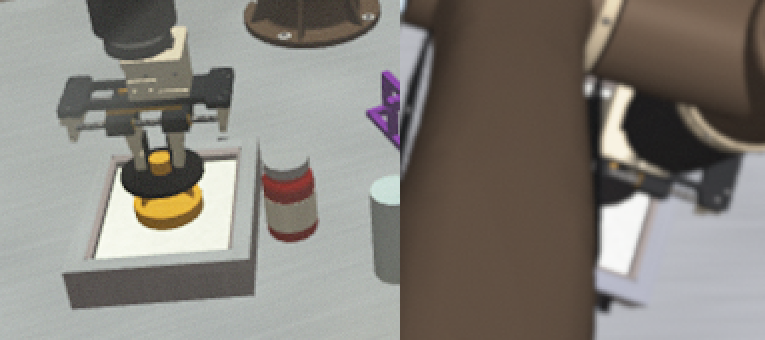

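Scene gives the cap at (.4910,-.3607) against the crown at (.4915,-.360) in the same view. They agree within 1 mm and the cap is level (crop: cap directly over the brass ring). I'll lower it gently with force watching.

```bash
python3 - <<'E'
from cap import *
x,y=.4816,-.3560
robot.servo_line([x,y,.084],speed=.05); robot.dwell(.15); F0=np.array(robot.read_force()); print("F0",F0.round(2),np.round(robot.read_position(),4))
z=.084
while z>.0695:
    z-=.0015; robot.servo_line([x,y,z],speed=.02); F=np.array(robot.read_force())-F0
    print(round(z,4),F.round(2),np.round(robot.read_position(),4))
    if F[2]>4: break
print(robot.read_t())
shot(4); meas(4)
E
```

```text
F0 [ 0.35  0.32 -2.83] [ 0.4818 -0.3561  0.0842]
0.0825 [ 0.02 -0.9  -1.01] [ 0.4816 -0.3559  0.0825]
0.081 [-1.07 -0.03 -0.65] [ 0.4815 -0.356   0.0809]
0.0795 [-0.74 -0.21 -1.03] [ 0.4815 -0.356   0.0794]
0.078 [-0.83  0.57  0.62] [ 0.4815 -0.356   0.0778]
0.0765 [-0.44 -1.05  0.33] [ 0.4815 -0.356   0.0764]
0.075 [-1.02 -1.04 -1.13] [ 0.4815 -0.356   0.0749]
0.0735 [-0.62 -0.78 -0.26] [ 0.4815 -0.3559  0.0733]
0.072 [-1.27 -0.62 -0.07] [ 0.4817 -0.356   0.072 ]
0.0705 [-3.65  3.83 11.61] [ 0.4817 -0.3561  0.0719]
14.5583
top 90 tilt deg [-3.6 -0.5] z 0.0675 circ50 [ 0.4985 -0.3773] res 0.0085 free ell [ 0.4512 -0.3698] [0.0282 0.0309] minus TCP [ 0.0168 -0.0212]
scene 565 tilt deg [-0.6  0.2] z 0.0668 circ50 [ 0.4916 -0.3609] res 0.0013 free ell [ 0.491 -0.361] [0.0968 0.1046] minus TCP [ 0.0099 -0.0048]
```

Contact came exactly at the seating height (TCP .0719 against .072). I'll release, retreat to above the grate and check the cap.

```bash
python3 - <<'E'
from cap import *
x,y=.4816,-.3560
robot.servo_line([x,y,.072],speed=.02); robot.move_gripper(.6); robot.servo_line([x,y,.12],speed=.08); robot.servo_line([x,y,.25],speed=.25)
P=[.6368,-.0007,.22]; b=best(P,[-84.2,95.8]); print(b)
for t,g,_ in b: # later place pose must be reachable too
    print(g,robot.ik([.4816,-.356,.2],Rd(g+64.7)))
robot.goto(P,Rd(b[0][1])); print(robot.read_t(),np.round(robot.read_position(),4)); shot(5)
for n in("top","scene"):
    z=np.load(f"pics/{n}5.npz"); p,d=z["p"],z["d"]; C=cloud(n,d); V=p.max(2); c=(.4816,-.356) if n=="top" else (.4912,-.3607)
    m=(np.hypot(C[...,0]-c[0],C[...,1]-c[1])<.065)&(C[...,2]>.06)&(C[...,2]<.077)&(V<90); P2=onplane(n,np.argwhere(m)[:,::-1],.068)[:,:2]; A=C[m]; q=A-A.mean(0)
    pl=np.linalg.lstsq(np.c_[q[:,:2],np.ones(len(q))],q[:,2],rcond=None)[0]
    print(n,m.sum(),"z",np.median(A[:,2]),"tilt",np.degrees(np.arctan(pl[:2])),cv2.fitEllipse(cv2.convexHull(P2.astype(np.float32))))
a=np.load("pics/scene5.npz")["p"][150:320,70:370]; b=np.load("pics/top5.npz")["p"][90:260,230:480]
cv2.imwrite("pics/c5.png",np.hstack([cv2.resize(a,(430,244),interpolation=3),cv2.resize(b,(359,244),interpolation=3)])[:,:,::-1])
E
```

```text
[(np.float64(80.04095931687006), 95.8, array([ 17.5,  17.2,  -5. ,   0. , -67.8, 168.3])), (np.float64(99.95904068312994), -84.2, array([ 17.5,  17.2,  -5. ,   0. , -67.8, -11.7]))]
95.8 [-17.79345659  14.50226152 -11.4924874    0.         -64.00525108
 -91.70654341]
-84.2 [-17.79345659  14.50226152 -11.4924874    0.         -64.00525108
  88.29345659]
18.475 [ 0.6366 -0.0014  0.2196]
top 821 z 0.06770187741478328 tilt [-0.13147104  0.13905226] ((0.48275139927864075, -0.3555319905281067), (0.09089114516973495, 0.09317830950021744), 20.930465698242188)
scene 699 z 0.06685746822311867 tilt [-0.5976782   0.22089466] ((0.4912424087524414, -0.36129966378211975), (0.09651492536067963, 0.10502470284700394), 80.96533203125)
```

View pics/c5.png

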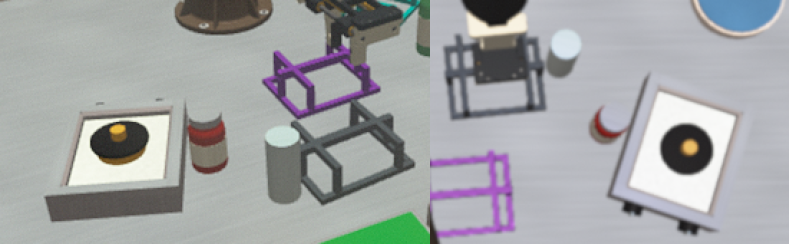

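The cap is seated and level: flange top at .0677 (ideal .068), tilt about 0.1°, with the crop showing it centred in the recess. Now the grate. I grasp it with the wrist as it is and place it turned the other way round, which is allowed and keeps joint 6 in range.

```bash
cat > gr.py <<'E'
from h import *
from scipy.optimize import least_squares
ax=lambda a:(np.array([np.cos(a),np.sin(a)]),np.array([-np.sin(a),np.cos(a)]))
def grate(n,tag,c,adeg,zt,R=.13,show=True):
    z=np.load(f"pics/{n}{tag}.npz"); p,d=z["p"],z["d"]; C=cloud(n,d); V=p.max(2)
    m=(np.hypot(C[...,0]-c[0],C[...,1]-c[1])<R)&(abs(C[...,2]-zt)<.009)&(V<115)
    pc=np.argwhere(m)[:,::-1]; P=onplane(n,pc,zt)[:,:2]; a=np.radians(adeg); c=np.array(c,float); Z=C[m][:,2]
    for _ in range(5):
        u,v=ax(a); q=(P-c)@np.c_[u,v]
        b=(abs(q[:,1])<.012)&(abs(q[:,0])>.02)&(abs(q[:,0])<.098); k=np.polyfit(q[b,0],q[b,1],1)
        f=(abs(q[:,1])>.02)&(abs(q[:,1])<.08); L=f&(abs(q[:,0]+.062)<.014);R_=f&(abs(q[:,0]-.062)<.014)
        kl=np.polyfit(q[L,1],q[L,0],1); kr=np.polyfit(q[R_,1],q[R_,0],1)
        c=c+v*k[1]+u*(kl[1]+kr[1])/2; a+=np.arctan(k[0])
    s=b|L|R_; pl=np.linalg.lstsq(np.c_[q[s],np.ones(s.sum())],Z[s],rcond=None)[0]
    print(n,"grate",c.round(4),np.degrees(a).round(2),"sep",(kr[1]-kl[1]).round(4),"cross slopes",np.degrees(-kl[0]).round(2),np.degrees(-kr[0]).round(2),"n",b.sum(),L.sum(),R_.sum(),"z",np.median(Z[s]).round(4),"tilt along/across",np.degrees(pl[:2]).round(2))
    return c,np.degrees(a)
E
python3 - <<'E'
from gr import *
x,y=.6368,-.0007
robot.servo_line([x,y,.10],speed=.12); robot.servo_line([x,y,.042],speed=.06); robot.dwell(.1)
print(np.round(robot.read_position(),4),np.round(robot.read_tcp_rot()[:,0],4),np.round(robot.read_force(),2))
robot.move_gripper(.05); print("w",robot.read_grip_width()*88,robot.read_finger_force())
robot.servo_line([x,y,.075],speed=.06); print("F",np.round(robot.read_force(),2),"T",np.round(robot.read_ft_torque(),3),"w",robot.read_grip_width()*88)
robot.servo_line([x,y,.24],speed=.2); robot.dwell(.1)
t=robot.read_t(); robot.goto([.4817,-.3561,.20],Rd(-19.5)); robot.servo_line([.4817,-.3561,.125],speed=.1); robot.dwell(.2); print(t,robot.read_t(),np.round(robot.read_position(),4),np.round(robot.read_tcp_rot()[:,0],4),"w",robot.read_grip_width()*88,"T",np.round(robot.read_ft_torque(),3)); shot(6)
zt=robot.read_position()[2]-.042+.068
for n,c in(("scene",(.491,-.361)),("top",(.4817,-.356))):
    try: grate(n,6,c,-19.5,zt)
    except Exception as e: print(n,e)
a=np.load("pics/scene6.npz")["p"][130:320,60:290]; b=np.load("pics/top6.npz")["p"][125:265,330:480]
cv2.imwrite("pics/c6.png",np.hstack([cv2.resize(a,(484,400),interpolation=3),cv2.resize(b,(310,400),interpolation=3)])[:,:,::-1])
E
```

```text
[ 6.371e-01 -6.000e-04  4.250e-02] [-1.011e-01  9.949e-01  1.000e-04] [-0.54  0.27  0.07]
w 13.770678789759373 29.99982923269272
F [ 0.18  0.87 -4.14] T [-0.026 -0.091 -0.01 ] w 13.896463367621044
23.425 25.975 [ 0.4821 -0.3563  0.1258] [ 0.9427 -0.3338  0.0014] w 13.640303512753608 T [0.022 0.032 0.035]
scene grate [ 0.494  -0.3654] -15.57 sep 0.116 cross slopes -3.71 -1.96 n 184 35 241 z 0.1493 tilt along/across [ 0.35 -0.12]
top expected non-empty vector for x
```

View pics/c6.png

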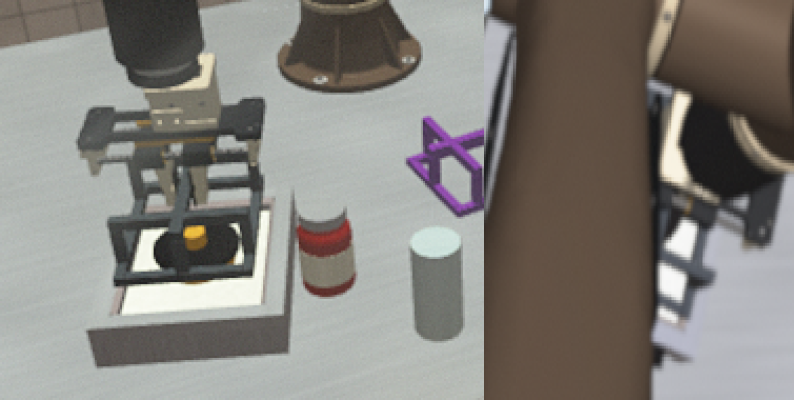

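The crop shows the grate held level over the recess with the cap inside it. The generic fit is contaminated by the gripper, so I'll measure only the front cross bar and the free half of the centre bar, in the burner's frame as scene sees it.

```bash
cat >> gr.py <<'E'
def front(tag,zt,c=(.4913,-.3606),adeg=-19.5):
    z=np.load(f"pics/scene{tag}.npz"); p,d=z["p"],z["d"]; C=cloud("scene",d); V=p.max(2); u,v=ax(np.radians(adeg))
    m=(np.hypot(C[...,0]-c[0],C[...,1]-c[1])<.15)&(abs(C[...,2]-zt)<.006)&(V<115)
    q=(onplane("scene",np.argwhere(m)[:,::-1],zt)[:,:2]-c)@np.c_[u,v]
    f=(abs(q[:,0]-.062)<.014)&(abs(q[:,1])<.09); g=f&(abs(q[:,1])>.012)&(abs(q[:,1])<.068)
    k=np.polyfit(q[g,1],q[g,0],1); k=np.polyfit(q[g,1][abs(np.polyval(k,q[g,1])-q[g,0])<.008],q[g,0][abs(np.polyval(k,q[g,1])-q[g,0])<.008],1)
    e=[np.sort(q[f,1])[i] for i in(2,-3)]
    b=(q[:,0]>.072)&(q[:,0]<.1)&(abs(q[:,1])<.02); b2=(q[:,0]>.022)&(q[:,0]<.05)&(abs(q[:,1])<.015)
    print("front bar x-62mm",(k[1]-.062).round(4),"yaw err",-np.degrees(k[0]).round(2),"y ends",np.round(e,4),"mid",np.mean(e).round(4),g.sum(),"| centre bar y",q[b,1].mean().round(4),b.sum(),q[b2,1].mean().round(4),b2.sum(),"x end",q[b,0].max().round(4))
E
python3 - <<'E'
from gr import *
print(np.round(robot.read_position(),4),np.round(robot.read_tcp_rot()[:,0],4), robot.read_t())
front(6,.1258-.042+.068); front(6,.1248-.042+.068)
# reference: same fit on the grate on the counter before pickup (scene pose .6466,-.0063,-84.2)
front(0,.068,(.6466,-.0063),-84.2+180); front(0,.068,(.6466,-.0063),-84.2)
E
```

```text
[ 0.4819 -0.3562  0.1255] [ 9.426e-01 -3.339e-01  9.000e-04] 26.075
front bar x-62mm -0.0031 yaw err 0.11 y ends [-0.0734  0.0747] mid 0.0006 237 | centre bar y 0.0002 38 -0.0001 47 x end 0.0936
front bar x-62mm -0.0041 yaw err 0.59 y ends [-0.0738  0.0747] mid 0.0004 247 | centre bar y 0.0001 42 -0.0006 49 x end 0.0963
front bar x-62mm 0.0007 yaw err -0.21 y ends [-0.0729  0.0736] mid 0.0003 146 | centre bar y 0.0017 36 0.0009 49 x end 0.0951
front bar x-62mm -0.0009 yaw err 0.08 y ends [-0.0751  0.0731] mid -0.001 155 | centre bar y 0.0005 33 -0.0007 54 x end 0.0955
```

Yaw within 0.5°, lateral within 1 mm, x within about 3 mm at worst. Lowering with force watching; the floor is expected at TCP ≈ .0825.

```bash
python3 - <<'E'
from gr import *
x,y=.4817,-.3561
robot.servo_line([x,y,.102],speed=.05); robot.dwell(.15); F0=np.array(robot.read_force());T0=np.array(robot.read_ft_torque()); print("F0",F0.round(2))
z=.102
while z>.0805:
    z-=.0015; robot.servo_line([x,y,z],speed=.025); F=np.array(robot.read_force())-F0; T=np.array(robot.read_ft_torque())-T0
    print(round(z,4),F.round(1),T.round(2),np.round(robot.read_position(),4))
    if F[2]>5: break
print(robot.read_t(),robot.read_grip_width()*88); shot(7)
E
```

```text
F0 [-0.27  0.14 -5.05]
0.1005 [-0.  -0.   1.2] [-0.01 -0.02 -0.04] [ 0.4817 -0.3561  0.1005]
0.099 [0.4 0.  1. ] [-0.03 -0.01  0.  ] [ 0.4816 -0.3561  0.0989]
0.0975 [-0.3 -0.1  1. ] [ 0.04 -0.01 -0.11] [ 0.4816 -0.3561  0.0974]
0.096 [-0.3  0.1  0. ] [-0.    0.04 -0.01] [ 0.4816 -0.3561  0.0959]
0.0945 [-0.1 -0.5  1. ] [-0.01 -0.    0.02] [ 0.4816 -0.3561  0.0944]
0.093 [-0.1  0.5  0.8] [-0.06  0.   -0.04] [ 0.4816 -0.3561  0.0929]
0.0915 [ 1.3 -0.   2.5] [-0.09 -0.31  0.  ] [ 0.4821 -0.3563  0.0918]
0.09 [ 3.5 -0.1  4.8] [-0.19 -0.93 -0.04] [ 0.4827 -0.3565  0.0906]
0.0885 [ 5.4 -1.5  6. ] [-0.38 -1.59 -0.  ] [ 0.4834 -0.3567  0.0894]
29.0833 13.6805841753953
```

Contact began at grate bottom ≈ .050, at the foot of the flare on the -x end, pushing towards +x. That agrees with the -3 mm seen. I'll back up, shift +3.3 mm along the burner's x, and try again.

```bash
python3 - <<'E'
from gr import *
x,y=np.array([.4817,-.3561])+.0033*np.array([.9426,-.3339]); R=Rd(-19.5)
robot.servo_line([.4825,-.3564,.097],speed=.05); robot.servo_line([x,y,.097],R,speed=.03); robot.dwell(.2); F0=np.array(robot.read_force());T0=np.array(robot.read_ft_torque()); print("F0",F0.round(2),np.round(robot.read_position(),4))
z=.097
while z>.0805:
    z-=.0015; robot.servo_line([x,y,z],speed=.025); F=np.array(robot.read_force())-F0; T=np.array(robot.read_ft_torque())-T0
    print(round(z,4),F.round(1),T.round(2),np.round(robot.read_position(),4))
    if F[2]>6 or np.hypot(*F[:2])>6: break
print(robot.read_t(),robot.read_grip_width()*88,robot.read_tcp_rot()[:,2]); shot(8)
front(8,robot.read_position()[2]-.0425+.068)
E
```

```text
F0 [ 0.17  0.06 -5.29] [ 0.4847 -0.3571  0.0968]
0.0955 [ 0.5 -0.3  1.5] [-0.02 -0.05  0.02] [ 0.4846 -0.3571  0.0953]
0.094 [-0.4 -0.3 -0.3] [0.07 0.01 0.01] [ 0.4847 -0.3571  0.0939]
0.0925 [ 0.5 -0.5  1.6] [ 0.05 -0.01  0.01] [ 0.4847 -0.3571  0.0924]
0.091 [-0.5  0.9  0.3] [ 0.05 -0.08 -0.03] [ 0.4847 -0.3572  0.0909]
0.0895 [-0.3  0.3  0.2] [ 0.03 -0.02 -0.03] [ 0.4847 -0.3572  0.0894]
0.088 [0.4 0.5 0.4] [0.04 0.01 0.01] [ 0.4847 -0.3572  0.0879]
0.0865 [0.1 0.2 1.4] [ 0.06 -0.   -0.  ] [ 0.4848 -0.3572  0.0864]
0.085 [-3.1  3.2 12.1] [ 1.31  1.16 -0.03] [ 0.4848 -0.3572  0.0863]
31.9583 14.135907826712632 [ 3.50476254e-04 -4.65975421e-04 -9.99999830e-01]
front bar x-62mm -0.0007 yaw err 0.16 y ends [-0.0735  0.0748] mid 0.0006 213 | centre bar y 0.0 47 0.0004 45 x end 0.0968
```

Hard contact at .0863, about 4 mm early, with the moment pointing to the (-x,+y) corner. That suggests a pitch tilt in the grip, so I'll measure the tilt and look.

```bash
python3 - <<'E'
from gr import *
c=np.array([.4940,-.3616]); u,v=ax(np.radians(-19.5))
for tag,zt in((6,.151),(7,.1149),(8,.1118)):
    z=np.load(f"pics/scene{tag}.npz"); p,d=z["p"],z["d"]; C=cloud("scene",d); V=p.max(2)
    cc=c if tag==8 else np.array([.4913,-.3606])
    q=(C[...,:2]-cc)@np.c_[u,v]; Z=C[...,2]
    print(tag,end=" ")
    for nm,xx in(("front",.062),("rear",-.062)):
        for s in(-1,1):
            m=(abs(q[...,0]-xx)<.009)&(abs(s*q[...,1]-.055)<.018)&(abs(Z-zt)<.012)&(V<115)
            top=Z[m]; print(nm,s,m.sum(),np.percentile(top,[50,85]).round(4) if m.sum()>4 else None,end=" ")
    for lo,hi in((.025,.05),(.075,.095)):
        m=(q[...,0]>lo)&(q[...,0]<hi)&(abs(q[...,1])<.006)&(abs(Z-zt)<.012)&(V<115); print("bar",lo,m.sum(),np.median(Z[m]).round(4),end=" ")
    print()
a=np.load("pics/scene8.npz")["p"][150:320,80:260]; cv2.imwrite("pics/c8.png",cv2.resize(a,(635,600),interpolation=cv2.INTER_CUBIC)[:,:,::-1])
E
```

```text
6 front -1 89 [0.1472 0.1512] front 1 90 [0.1471 0.1508] rear -1 7 [0.1426 0.1473] rear 1 31 [0.1434 0.1468] bar 0.025 36 0.1505 bar 0.075 43 0.1477 
7 front -1 81 [0.1098 0.1133] front 1 84 [0.1101 0.1137] rear -1 6 [0.1069 0.1105] rear 1 16 [0.1078 0.1163] bar 0.025 33 0.1134 bar 0.075 36 0.1108 
8 front -1 86 [0.1066 0.111 ] front 1 78 [0.1078 0.1111] rear -1 6 [0.1088 0.1155] rear 1 22 [0.1054 0.1148] bar 0.025 35 0.1106 bar 0.075 35 0.1088
```

View pics/c8.png

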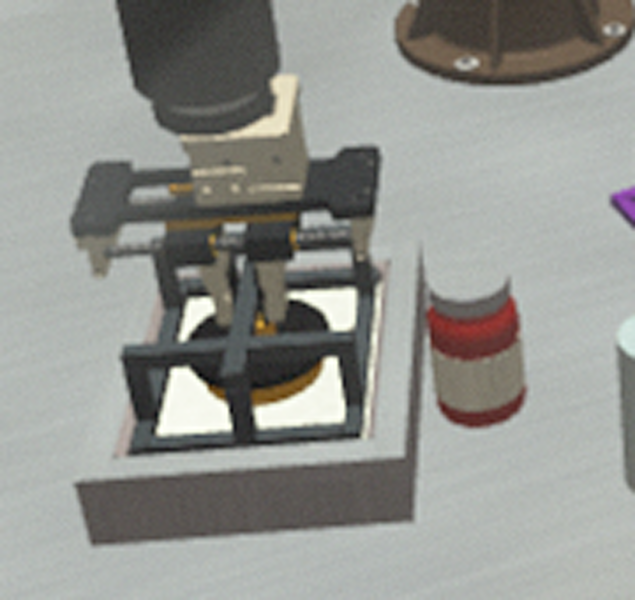

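Diagnosis: the hard stop is the fingertips (z .0863) meeting the cap's boss top (.053+.033 = .086), straight below the bar. The grate itself is already inside the upright walls. I have to hold the bar higher, so I'll set the grate back on its old spot, regrip 8.5 mm higher at the same xy, and return to the same proven placing xy.

```bash
python3 - <<'E'
from gr import *
x,y=.4848,-.3572
robot.servo_line([x,y,.11],speed=.08); robot.servo_line([x,y,.22],speed=.25)
robot.goto([.6370,-.0006,.20],Rd(95.8)); x,y=.6370,-.0006
robot.servo_line([x,y,.065],speed=.15); robot.dwell(.15); F0=np.array(robot.read_force())
z=.048; robot.servo_line([x,y,z],speed=.05)
while z>.0385:
    z-=.001; robot.servo_line([x,y,z],speed=.025); F=np.array(robot.read_force())-F0
    if F[2]>4: break
print("down",round(z,4),F.round(1),np.round(robot.read_position(),4),robot.read_t())
robot.move_gripper(.5); P=robot.read_position(); robot.servo_line([P[0],P[1],.051],speed=.05); robot.dwell(.1); print(np.round(robot.read_position(),4))
robot.move_gripper(.05); print("w",robot.read_grip_width()*88,robot.read_finger_force())
robot.servo_line([x,y,.08],speed=.06); print("F",np.round(np.array(robot.read_force()),2),"T",np.round(robot.read_ft_torque(),3),"w",robot.read_grip_width()*88,robot.read_t())
robot.servo_line([x,y,.24],speed=.25)
robot.goto([.4848,-.3572,.20],Rd(-19.5)); robot.servo_line([.4848,-.3572,.125],speed=.12); robot.dwell(.15)
print(robot.read_t(),np.round(robot.read_position(),4)); shot(9); front(9,robot.read_position()[2]-.051+.068)
for n,c,r in(("scene",(.4912,-.3607),.04),):
    z=np.load("pics/scene9.npz"); C=cloud("scene",z["d"]); V=z["p"].max(2)
    m=(np.hypot(C[...,0]-.4912,C[...,1]+.3607)<.055)&(abs(C[...,2]-.067)<.004)&(V<70); print("cap flange z",m.sum(),np.median(C[m][:,2]))
E
```

```text
down 0.042 [ 0.1 -2.6  4.3] [ 0.6373 -0.0008  0.0424] 37.75
[ 6.37e-01 -6.00e-04  5.11e-02]
w 13.769016403063072 29.999832808971405
F [ 0.04 -0.8  -5.13] T [-0.089 -0.074 -0.021] w 13.47339062237728 40.1417
43.3083 [ 0.4855 -0.3574  0.1261]
front bar x-62mm 0.0001 yaw err 0.02 y ends [-0.0737  0.0743] mid 0.0003 239 | centre bar y 0.0002 47 0.0005 47 x end 0.097
cap flange z 404 0.0668034560575892
```

Aligned within 0.5 mm and 0.1°, and the cap is still level. Lowering, floor expected at TCP ≈ .091.

```bash
python3 - <<'E'
from gr import *
x,y=.4848,-.3572
robot.servo_line([x,y,.106],speed=.06); robot.dwell(.15); F0=np.array(robot.read_force());T0=np.array(robot.read_ft_torque())
z=.106; ok=False
while z>.0885:
    z-=.0012 if z<.095 else .0025; robot.servo_line([x,y,z],speed=.025); F=np.array(robot.read_force())-F0; T=np.array(robot.read_ft_torque())-T0
    if F[2]>5 or np.hypot(*F[:2])>6: break
P=np.array(robot.read_position()); print(round(z,4),F.round(1),T.round(2),P.round(4),robot.read_t())
if P[2]<.0925:
    robot.move_gripper(.5); robot.servo_line([x,y,.13],speed=.08); robot.servo_line([x,y,.25],speed=.3)
    robot.goto([.5,.1,.28],Rd(60)); robot.dwell(.2); print(robot.read_t()); shot(10)
    for n,c in(("top",(.4817,-.3561)),("scene",(.4912,-.3607))):
        try: grate(n,10,c,-19.5,.108)
        except Exception as e: print(e)
    front(10,.108)
    C=cloud("top",np.load("pics/top10.npz")["d"])
    for nme,b,z0 in(("shaker",(305,100,340,150),.12),("jar",(340,155,375,195),.11),("mill",(85,155,132,192),.15),("bottle",(120,222,168,250),.19)):
        s=C[b[1]:b[3],b[0]:b[2]]; m=abs(s[...,2]-z0)<.012; print(nme,m.sum(),s[m].mean(0).round(4) if m.any() else None)
    a=np.load("pics/scene10.npz")["p"][150:320,70:370]; b=np.load("pics/top10.npz")["p"][90:260,230:480]
    cv2.imwrite("pics/c10.png",np.hstack([cv2.resize(a,(430,244),interpolation=3),cv2.resize(b,(359,244),interpolation=3)])[:,:,::-1])
E
```

```text
0.0899 [-3.8  2.3 11. ] [ 1.22  1.08 -0.03] [ 0.4849 -0.3572  0.0909] 46.025
49.825
top grate [ 0.4817 -0.3552] -19.53 sep 0.1241 cross slopes 0.11 -0.3 n 339 153 198 z 0.1077 tilt along/across [0.04 0.06]
scene grate [ 0.4932 -0.3607] -19.41 sep 0.1225 cross slopes -0.22 -0.08 n 288 228 278 z 0.106 tilt along/across [-0.2  -0.04]
front bar x-62mm -0.0012 yaw err -0.17 y ends [-0.0731  0.0739] mid 0.0004 227 | centre bar y 0.0006 46 0.0 46 x end 0.0987
shaker 371 [ 0.6645 -0.1303  0.119 ]
jar 380 [ 0.5337 -0.2167  0.1092]
mill 0 None
bottle 43 [0.3809 0.3306 0.1879]
```

View pics/c10.png

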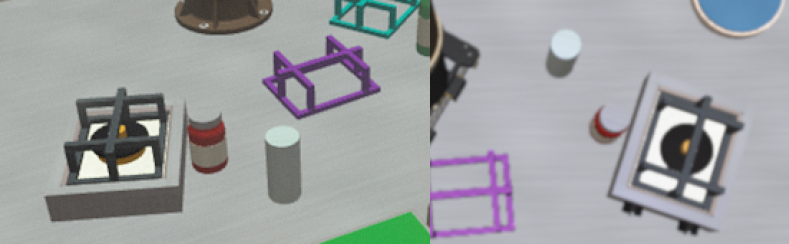

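The grate is seated: top at .1077 (ideal .108), tilt under 0.1°, yaw -19.5°, with the cap centred below it and the shaker and jar unmoved. The arm hides the mill and bottle from above, so I'll compare them in scene and then hand in.

```bash
python3 - <<'E'
from h import *
a,b=np.load("pics/scene0.npz")["p"].astype(int),np.load("pics/scene10.npz")["p"].astype(int)
r={n:np.abs(a[y0:y1,x0:x1]-b[y0:y1,x0:x1]).mean().round(1) for n,(x0,y0,x1,y1) in {"bottle":(358,125,384,190),"mill":(420,153,444,208)}.items()}; print(r)
if max(r.values())<8: print(robot.job_done(),robot.read_t())
E
```

```text
{'bottle': np.float64(4.2), 'mill': np.float64(3.6)}
the job is handed in; nothing more can be done
the job is handed in; nothing more can be done
```

The job is handed in at about 50 s of the 72: the cap is seated and level on the crown, the grate is flat, square and fully down in the recess, and the bottle, mill, shaker and jar stand where they were; on the first try at the grate the fingertips pressed on the cap's boss with about 12 N, so I regripped it higher.

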